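Clamp a temperature probe in the checking stand

TASK

Clamp the blue-headed temperature probe in the sloping stand, ready for checking, leaving the other things on the bench alone. Push it home by its head until its brass shoulder is against the vee block, and turn the black wing nut clockwise until the yellow paint on its wing lines up with the yellow line on the clamp arm, so that the rubber foot will neither slip nor dent the thin sheath. Then swing the red cam lever right over to lock the clamp, and let go.

Things in the scene. Friction and masses are not known exactly. Their poses are not given: they have to be found in the camera images.
- stand: Green sloping stand, bolted down: foot plate 190 x 170 mm, slope 200 x 176 mm rising 25 degrees from the table, towards the robot. Origin at the table under the slope's middle; x points level towards the slope's high edge, z up. Two dark steel vee blocks, each 20 mm wide and 140 mm apart across the slope, carry the probe's stem; the cam clamp stands between and behind them.
- stop (a point): Fixed point where the probe's shoulder must rest: on the stem's axis, in the plane of the outer side of the vee block nearer the head. 40 mm out from the slope's plate. Axes of the slope: x up the slope, y level across it towards the probe's head, z square out of the slope (25 degrees from vertical, leaning away from the robot).
- probe: Temperature probe lying level in the two vee blocks, free to slide along y of stop. Steel stem 16 mm diameter, 260 mm long; brass shoulder 28 mm diameter; neck 20 mm; blue head 54 to 62 mm diameter, 60 mm long, small yellow plug on its underside. About 0.4 kg; sliding takes 1 to 4 N. Origin on the axis at the shoulder's inner face; y runs along the axis to the head.
- shoulder (a point): The probe's origin: centre of the brass shoulder's inner face. When the probe is home it coincides with stop; at the start it is 12 to 32 mm short of it (towards the head).
- head_end (a point): Centre of the flat outer end (62 mm diameter disc, square to the probe's axis) of the probe's blue head, 100 mm from shoulder. The place to push, along minus y of stop. About 82 mm above the table.
- nut_axis (a point): Point on the axis of the black wing nut at grasp height, 22 mm above the top of the steel clamp arm (22 mm wide). z is the nut's axis, square out of the slope; x runs up the slope along the arm. The wings are one upright plate, 44 mm long and 10 mm thick, from 16 mm below this point to 11 mm above it, on a 26 mm disc. The red lever stands 86 mm up the slope from here.
- nut (a joint): Angle of the wing nut, rad, counter-clockwise from above (about z of nut_axis). At 0 the painted wing points along x of nut_axis, over the yellow line on the clamp arm: the right setting. Starts 0.5 to 1.5 backed off; clockwise lowers the value (range -0.7 to 2.0). Stays where left; friction 0.06 N m. Coarse screw: one turn moves the rubber foot 8 mm.
- cam_pin (a point): Centre of the cam lever's pivot pin; axes as stop. The lever turns about y.
- lever_grip (a point): Point on the red cam lever 65 mm from its pivot, mid-way through it; z runs along the lever outwards from the pivot, y along the pivot. Red grip 14 mm thick (along its x), 18 mm wide (along its y), from 38 to 92 mm from the pivot.
- lever (a joint): Angle of the cam lever, rad. 0: open, standing square out of the slope (along z of cam_pin). Grows as the lever is swung up the slope, away from the nut and towards the robot, to its stop at 1.5: closed, lying along the slope (x of cam_pin), clamp locked. Starts at 0 to 0.3, stays where it is left; needs about 2 to 4 N at the grip.
- pad: Rubber foot, 20 mm diameter, under the nose of the clamp arm, straight below the wing nut, sprung (about 8 N per mm in all). 2.5 mm clear of the stem when the nut is right and the lever open; presses on it with about 20 N when the lever is closed. Origin at its upper end.
- spare_head: Bystander: loose blue probe head standing cap down on the bench, 62 mm diameter, 72 mm high. Origin at its underside.
- fittings_bin: Bystander: small green plastic bin 120 x 85 x 50 mm holding brass fittings. Origin at its underside.
- screwdriver: Bystander: screwdriver lying on the bench. Origin at its underside.

How it is judged (in metres and radians):
On the way:
1. with the lever still open, the probe is home (shoulder within 3 mm of the vee block) and the wing nut is on its mark (within 0.2 rad) (y of shoulder in the frame of stop below 0.003 m and value of joint nut between -0.2 and 0.2 rad and value of joint lever below 0.6 rad), for 0.2 s.
At the end, for the whole second after the job is handed in: The lever is fully over (joint above 1.38 rad), the wing nut is on its mark (within 0.2 rad), the probe rests in the vees with its shoulder within 3 mm of the vee block, at rest, and the rubber foot presses on the stem with 13 to 26 N (value of joint lever above 1.38 rad and value of joint nut between -0.2 and 0.2 rad and distance between shoulder and stop below 0.004 m and y of shoulder in the frame of stop below 0.003 m and contact force between pad and probe between 13 and 26 N and linear speed of probe below 0.01 m/s); the robot touches nothing.
It fails at once if a bystander is moved by more than 20 mm (distance of any of spare_head, fittings_bin, screwdriver from where it was at the start of the episode above 0.02 m).
It also fails if it takes over 70 s, if anything falls off the work surface, if the arm or the gripper's body presses on something with over 40 N, if the wrist force passes 120 N, or if a joint passes its speed limit or range.

ROBOT

A 6-joint arm with a two-finger parallel gripper is mounted at the origin on the work surface. World frame = base frame: x ahead of the robot, y to its left, z up, the work surface at z = 0. Lengths are in m, angles in degrees, forces in N, time in s.
With the tool pointing down it reaches from about 0.4 to 0.825 m from the base axis. Payload 7 kg.
Tool frame: the origin (TCP) lies at the very end of the fingers, on their centre line; the grasp point (between the pads) lies 19 mm behind it; z points along the fingers, y is the direction in which the jaws open and shut (so a half turn about z gives the same grasp; the last joint's range is limited). The gripper opens to 88 mm and grips with 3 to 60 N. Pads are 19 mm wide; open, the fingers measure 130 mm over their backs; the gripper's body (78 mm by 193 mm) begins 47 mm behind the grasp point.
Start: joints at [-56.66, 20.546, 0.682, 0, -70.136, -16.507], TCP at [0.195, -0.646, 0.227] pointing down, gripper open.
Joint ranges: [-176.03, 176.03], [-82.01, 121.73], [-58.28, 71.71], [-173.87, 95.51], [-174.79, -0.11], [-173.66, 173.66]. Speed limits (degrees/s): [136.94, 136.94, 172.46, 180, 180, 180].

INTERFACE

Orientations are given as [roll, pitch, yaw] about the fixed x, y, z axes, in that order (R = Rz(yaw) Ry(pitch) Rx(roll)).
In Python, from plant import telemetry, optics, ctrl gives the robot as it stands.
- The arm moves only by the tool servo_tool, never from a script. Its argument "rows" is a list of rows, each a list of 3 entries, a list of its own where there are three numbers: the shift along the tool's x, y, z in m, then the turn, a rotation vector about the tool's x, y, z in units of 6 degrees (1.0 is 6 degrees), then the closure, from 0 (fully open) to 1 (shut). A call has 1 to 20 rows; each row shifts and turns the commanded pose from where the row before left it, along the tool's axes as they then stand; what a row does not reach is not made up. A row lasts 1/12 s, in which the tool goes at most 41.7 mm and 7.16 degrees, less where a joint would pass 70% of its speed; a pose out of reach is approached as far as the arm can. A call is refused whole if a number of a shift passes 0.0417 or a number of a turn 1, either way. A call with a gripper value outside its range is refused whole. The fingers move at their own pace and stop on an object; the grip force is fixed at half the most. Time passes only in rows, so rows that do not move let the fingers close. It gives the time, the measured TCP pose, the force and the opening at its end, in the units of the state.
- telemetry.get_obs(): the state, without advancing time (a new reading comes with each control period).
- optics.snapshot(name): name is "scene" or "top" or "wrist"; returns the picture (420x560x3 uint8, red, green, blue); there is no depth.
- optics.camera_info(name): a dict with "mtx" (3x3 intrinsics, pixels), "rvec" (rotation vector, rad) and "tvec" (3), from world to camera coordinates, as OpenCV has them. Camera axes: x right, y down, z forward; pixel columns grow to the right and rows downward; lengths in m; the calibration is good to about 2 mm. The wrist camera is an equidistant fisheye: a pixel r from the principal point sees the ray r / f radians off the axis. A picture is of the moment at which its call begins: read the wrist's pose just before it. camera_info takes no time and is no camera call; for the wrist camera it gives the pose at the moment of the call.
- ctrl.close_job(): hands the job in, once; it reports no verdict.
The state is a dict: "clock": time; "joint_pos": joint angles; "qvel": joint speeds; "tau": joint torques, N m; "tool_pos": TCP position; "orientation": TCP orientation; "force": force on the tool from outside, world axes, zero at the start; "moment": the same for the moment, N m; "opening": finger opening in m.
Only numpy, scipy, OpenCV 4.12 (cv2) and the standard library are available. Lean on these libraries where they do the work, as an engineer would, in place of code of your own. Each camera call takes 0.05 s, during which the arm holds its last target.

## Working session

There is one attempt and no reset: what is moved stays moved. The work goes in short steps, Python scripts to look and compute and a tool call to move; the robot and the scene stay as the last step left them, time stands still between calls to the robot, and variables do not carry over. Pictures are saved under pics/ and viewed, and the job is handed in when it is done.

Besides the shell and the picture viewer there is one more tool, called after "Call:" in YAML: its name, and indented under it one key for each argument. servo_tool: Moves the arm, as the interface text tells. Its arguments: {"type":"object","properties":{"rows":{"type":"array"}},"required":["rows"]}

```bash
mkdir -p pics; ls
python3 - <<'E'
from plant import telemetry, optics
import cv2
print(telemetry.get_obs())
for n in ("scene","top","wrist"):
    ci=optics.camera_info(n); print(n,ci)
    im=optics.snapshot(n); cv2.imwrite(f"pics/{n}0.png",cv2.cvtColor(im,cv2.COLOR_RGB2BGR))
E
```

```text
pics
{'clock': 0.0, 'joint_pos': array([-5.66589217e+01,  2.05910508e+01,  6.33578622e-01, -2.03598153e-02,
       -7.01356807e+01, -1.65087875e+01]), 'qvel': array([ 0.06848312,  0.00313286, -0.00317246, -0.01226628, -0.09516329,
       -0.03823236]), 'tau': array([-6.36197856e-04, -5.82710767e+01,  2.93057996e+01,  6.99732274e+00,
        6.82371654e-03, -1.44211845e-04]), 'tool_pos': array([ 0.19531437, -0.64561093,  0.22562479]), 'orientation': array([ 1.79905248e+02, -8.12263065e-03, -1.63174636e+02]), 'force': array([ 0.05172143, -0.16258763,  1.2413153 ]), 'moment': array([-0.05662236,  0.00831736, -0.00630135]), 'opening': 0.0877059330808464}
scene {'mtx': array([[425.93629477,   0.        , 279.15310117],
       [  0.        , 425.93629477, 207.38980066],
       [  0.        ,   0.        ,   1.        ]]), 'rvec': array([ 2.53926475,  0.62317965, -0.19125275]), 'tvec': array([-0.46755996, -0.12767286,  1.30419925])}
top {'mtx': array([[509.28455746,   0.        , 282.78891521],
       [  0.        , 509.28455746, 214.00007301],
       [  0.        ,   0.        ,   1.        ]]), 'rvec': array([ 2.14069312, -2.11476233,  0.1956333 ]), 'tvec': array([-0.023417  ,  0.55882884,  1.51578645])}
wrist {'mtx': array([[325.1922621 ,   0.        , 282.57124129],
       [  0.        , 325.1922621 , 211.73951464],
       [  0.        ,   0.        ,   1.        ]]), 'rvec': array([-1.75683227, -2.36679579, -0.34998286]), 'tvec': array([ 0.67446526, -0.0353627 ,  0.39076777])}
```

View pics/scene0.png

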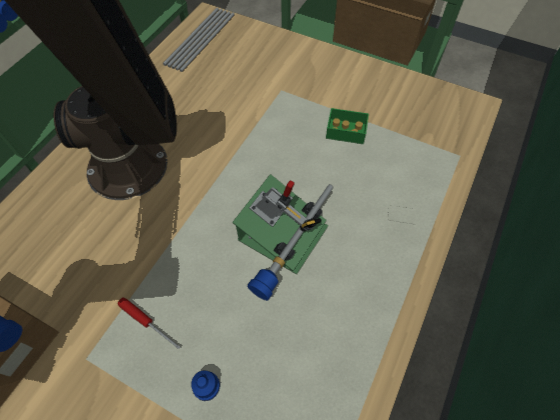

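View pics/top0.png

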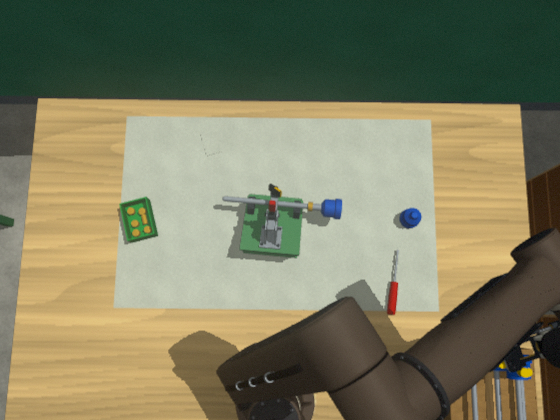

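View pics/wrist0.png

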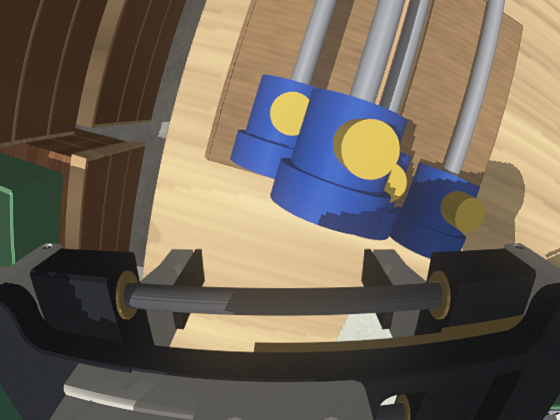

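```bash
cat > h.py <<'E'
import numpy as np, cv2
from scipy.spatial.transform import Rotation as R
from plant import telemetry, optics
def cam(n):
    c=optics.camera_info(n); return c['mtx'],R.from_rotvec(c['rvec']).as_matrix(),np.array(c['tvec'])
def proj(n,P,c=None):
    K,Rm,t=c or cam(n); p=(Rm@np.atleast_2d(P).T).T+t
    if n=='wrist':
        r=np.hypot(p[:,0],p[:,1]);th=np.arctan2(r,p[:,2]);s=th/np.maximum(r,1e-9)
        return np.c_[K[0,0]*s*p[:,0]+K[0,2],K[1,1]*s*p[:,1]+K[1,2]]
    p=p/p[:,2:]; return (K@p.T).T[:,:2]
def ray(n,uv,c=None):
    K,Rm,t=c or cam(n)
    a=np.array([(uv[0]-K[0,2])/K[0,0],(uv[1]-K[1,2])/K[1,1]])
    if n=='wrist':
        th=np.hypot(*a); d=np.r_[a/max(th,1e-9)*np.sin(th),np.cos(th)]
    else: d=np.r_[a,1]
    d=Rm.T@d; return -Rm.T@t,d/np.linalg.norm(d)
def onz(n,uv,z,c=None):
    o,d=ray(n,uv,c); return o+d*(z-o[2])/d[2]
def tri(rs):
    A=sum(np.eye(3)-np.outer(d,d) for o,d in rs);b=sum((np.eye(3)-np.outer(d,d))@o for o,d in rs)
    return np.linalg.solve(A,b)
def snap(n,f):
    im=cv2.cvtColor(optics.snapshot(n),cv2.COLOR_RGB2BGR); cv2.imwrite('pics/'+f,im); return im
def crop(f,x0,y0,x1,y1,s,g):
    im=cv2.imread('pics/'+f)[y0:y1,x0:x1]; cv2.imwrite('pics/'+g,cv2.resize(im,None,fx=s,fy=s,interpolation=cv2.INTER_CUBIC))
E
python3 - <<'E'
from h import *
crop('scene0.png',220,160,350,310,4,'sc.png'); crop('top0.png',210,170,350,270,5,'tc.png')
E
```

```text
(no output)
```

View pics/sc.png

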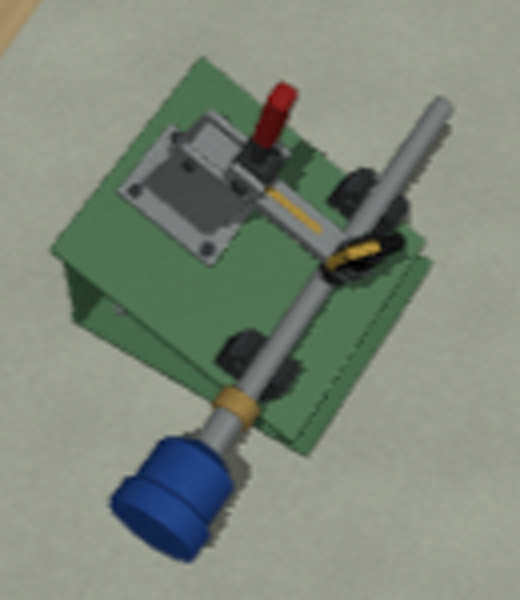

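View pics/tc.png

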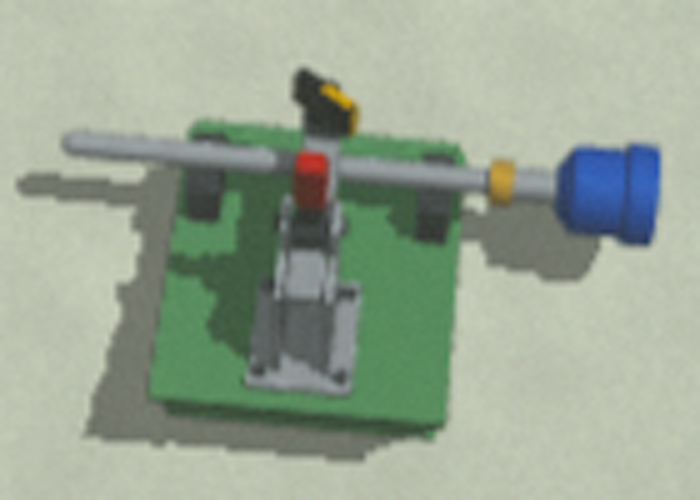

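Run:
```python
from h import *
T=lambda u,v:(210+u/5-.4,170+v/5-.4)
S=lambda u,v:(220+u/4-.4,160+v/4-.4)
for nm,t,s in [('tip',(68,142),(440,102)),('shoulder_mid',(502,182),(238,409)),('stem275',(440,175),None),('headend',(653,195),(160,527)),('levertop',(312,165),(285,92)),('nutcen',(325,100),(363,253))]:
    t=T(*t); print(nm,'top z82',onz('top',t,.082).round(4),end=' ')
    if s: s=S(*s); print('scene z82',onz('scene',s,.082).round(4),'tri',tri([ray('top',t),ray('scene',s)]).round(4))
    else: print()
# foot/slope corners: slope high edge corners ; foot
```

```text
tip top z82 [0.6004 0.1645 0.082 ] scene z82 [0.5977 0.1656 0.082 ] tri [0.599  0.1637 0.0858]
shoulder_mid top z82 [ 0.579  -0.0985  0.082 ] scene z82 [ 0.5812 -0.0977  0.082 ] tri [ 0.5801 -0.0979  0.0803]
stem275 top z82 [ 0.5828 -0.061   0.082 ] 
headend top z82 [ 0.5721 -0.1898  0.082 ] scene z82 [ 0.5755 -0.1857  0.082 ] tri [ 0.5739 -0.1878  0.0826]
levertop top z82 [0.588  0.0165 0.082 ] scene z82 [0.5003 0.1247 0.082 ] tri [0.5527 0.014  0.2608]
nutcen top z82 [0.6284 0.0092 0.082 ] scene z82 [0.602  0.0359 0.082 ] tri [0.6141 0.0074 0.1389]
```

Run:
```python
from h import *
o=telemetry.get_obs(); Rt=R.from_euler('xyz',o['orientation'],degrees=True).as_matrix()
K,Rm,t=cam('wrist'); c=-Rm.T@t
print('cam in tool',Rt.T@(c-o['tool_pos']),'\naxes(cols cam xyz in tool)\n',(Rt.T@Rm.T).round(3))
for u in [(410,218),(393,310),(397,250)]: print(onz('top',u,.03))
```

```text
cam in tool [ 7.89076572e-02 -8.70942722e-05 -1.57923442e-01] 
axes(cols cam xyz in tool)
 [[ 0.    -0.957 -0.289]
 [ 1.     0.    -0.   ]
 [ 0.001 -0.289  0.957]]
[ 0.55515648 -0.41309618  0.03      ]
[ 0.27273795 -0.3524611   0.03      ]
[ 0.45455692 -0.36971057  0.03      ]
```

Call:
servo_tool:
  rows:
    - [[0,0,-0.004],[0,0,-0.96],1]
    - [[0,0,-0.004],[0,0,-0.96],1]
    - [[0,0,-0.004],[0,0,-0.96],1]
    - [[0,0,-0.004],[0,0,-0.96],1]
    - [[0,0,0],[0,0,-0.96],1]
    - [[0,0,0],[0,0,-0.96],1]
    - [[0,0,0],[0,0,-0.96],1]
    - [[0,0,0],[0,0,-0.96],1]
    - [[0,0,0],[0,0,-0.96],1]
    - [[0,0,0],[0,0,-0.96],1]
    - [[0,0,0],[0,0,-0.96],1]
    - [[0,0,0],[0,0,-0.96],1]

```text
clock: 1.15
tool_pos: [0.1954, -0.6458, 0.2421]
orientation: [180.0, 0.0, -93.8]
force: [0.6, 0.5, 0.1]
opening: 0.013
```

Call:
servo_tool:
  rows:
    - [[-0.0264,-0.0253,0],[0,0,0],1]
    - [[-0.0264,-0.0253,0],[0,0,0],1]
    - [[-0.0264,-0.0253,0],[0,0,0],1]
    - [[-0.0264,-0.0253,0],[0,0,0],1]
    - [[-0.0264,-0.0253,0],[0,0,0],1]
    - [[-0.0264,-0.0253,0],[0,0,0],1]
    - [[-0.0264,-0.0253,0],[0,0,0],1]
    - [[-0.0264,-0.0253,0],[0,0,0],1]
    - [[-0.0264,-0.0253,0],[0,0,0],1]
    - [[-0.0264,-0.0253,0],[0,0,0],1]
    - [[-0.0264,-0.0253,0],[0,0,0],1]
    - [[-0.0264,-0.0253,0],[0,0,0],1]
    - [[-0.0264,-0.0253,0],[0,0,0],1]
    - [[-0.0264,-0.0253,0],[0,0,0],1]
    - [[0,0,0],[0,0,0],1]
    - [[0,0,0],[0,0,0],1]

```text
clock: 2.48
tool_pos: [0.576, -0.3007, 0.2417]
orientation: [179.9, 0.0, -93.9]
force: [0.3, -0.9, -1.0]
opening: 0.0001
```

Run:
```python
from h import *
o=telemetry.get_obs(); print(o['tool_pos'],o['orientation'],o['joint_pos'],o['opening'])
snap('wrist','w1.png'); np.save('w1.npy',np.array(cam('wrist'),dtype=object),allow_pickle=True)
crop('w1.png',0,0,560,420,1.4,'w1b.png')
```

```text
[ 0.57596439 -0.30065898  0.24167367] [ 1.79927821e+02  1.95922463e-02 -9.38798088e+01] [-1.04019696e+01  1.77416775e+01 -1.40249404e+00 -1.19210237e-02
 -7.09297663e+01  6.52607539e+00] 0.00012344521077462103Traceback (most recent call last):
  File "<stdin>", line 3, in <module>
ValueError: could not broadcast input array from shape (3,3) into shape (3,)
```

```bash
cat >> h.py <<'E'
import pickle
def wsnap(f):
    c=cam('wrist'); pickle.dump(c,open('pics/'+f+'.pkl','wb')); return snap('wrist',f+'.png')
def wcam(f): return pickle.load(open('pics/'+f+'.pkl','rb'))
E
python3 - <<'E'
from h import *
pickle.dump(cam('wrist'),open('pics/w1.pkl','wb'))
crop('w1.png',0,0,560,420,1.4,'w1b.png')
E
```

```text
(no output)
```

View pics/w1b.png

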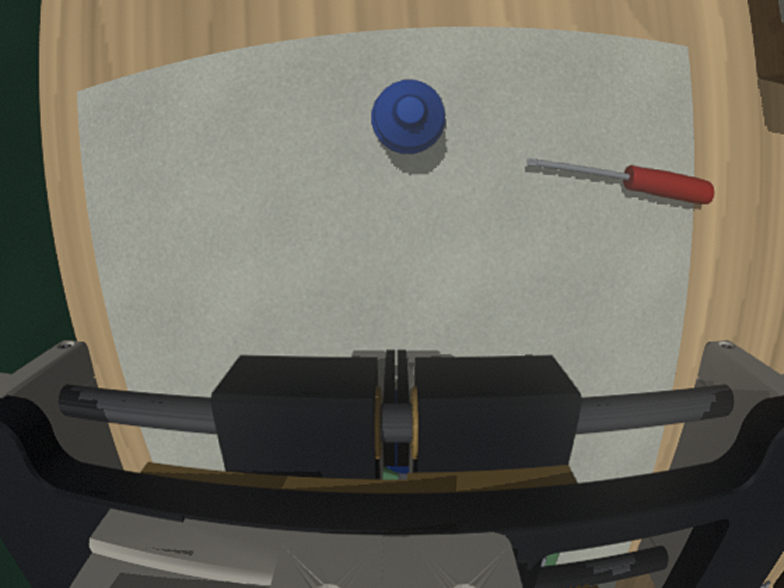

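Call:
servo_tool:
  rows:
    - [[-0.01,0.005,0.03],[0,0,0],1]
    - [[-0.01,0.005,0.03],[0,0,0],1]
    - [[-0.01,0,0.035],[0,0,0],1]
    - [[-0.01,0,0.035],[0,0,0],1]
    - [[-0.01,0,0.036],[0,0,0],1]
    - [[0,0,0],[0,0,0],1]
    - [[0,0,0],[0,0,0],1]

```text
clock: 3.12
tool_pos: [0.5666, -0.2524, 0.0754]
orientation: [179.8, -0.0, -94.1]
force: [0.6, -0.3, 1.5]
opening: -0.0001
```

Run:
```python
from h import *
snap('scene','s2.png');snap('top','t2.png')
crop('s2.png',190,160,350,310,4,'s2c.png');crop('t2.png',210,150,360,260,5,'t2c.png')
o=telemetry.get_obs();print(o['force'],o['tool_pos'])
```

```text
[-0.31543068  1.01309557  1.03096952] [ 0.56936794 -0.25313633  0.07859934]
```

View pics/s2c.png

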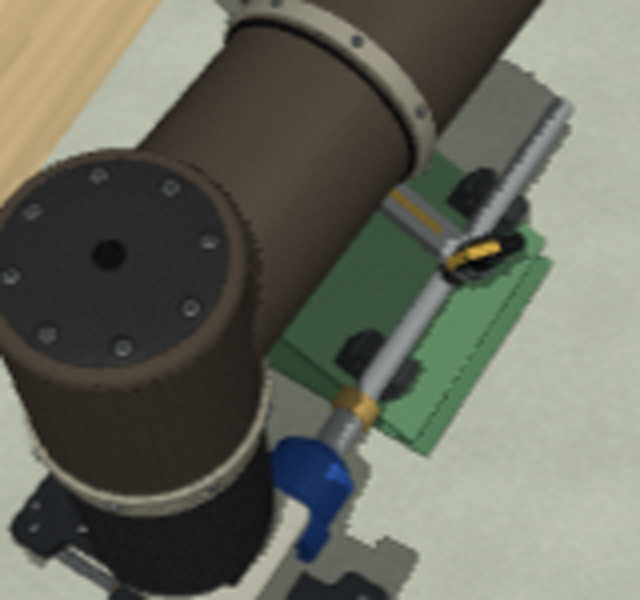

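View pics/t2c.png

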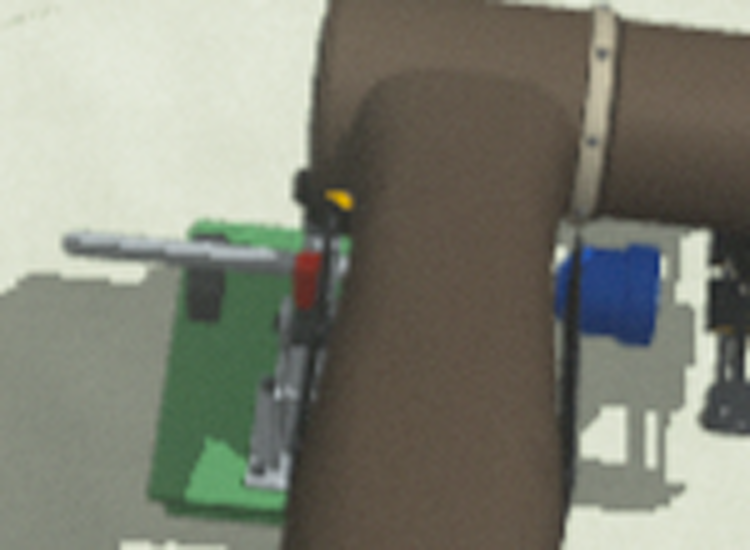

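View pics/t2.png

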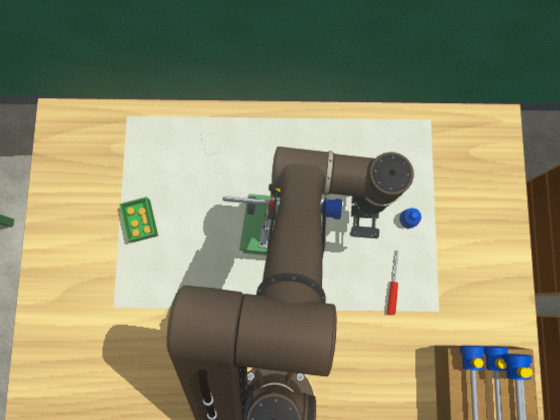

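View pics/s2.png

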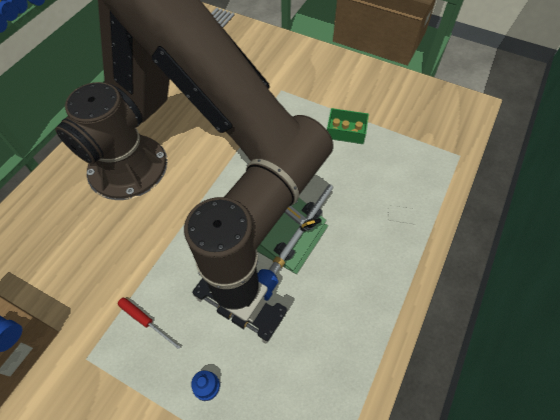

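Run:
```python
from h import *
for n in('scene','top'):
    K,Rm,t=cam(n);print(n,-Rm.T@t,Rm[2])
print(telemetry.get_obs()['joint_pos'])
```

```text
scene [ 0.79001563 -0.46472171  1.04678432] [-0.25009428  0.44887593 -0.857883  ]
top [ 0.27715832 -0.01451017  1.59167186] [ 0.17996247 -0.00133726 -0.98367257]
[ -6.01132715  22.99508421 -16.70255768   0.06264402 -50.16737624
   1.90929908]
```

Run:
```python
from h import *
print(tri([ray('top',(391,173)),ray('scene',(218,224))]))
for p in [(.567,.012,.241)]: print(proj('top',p),proj('scene',p))
```

```text
[ 0.56912098 -0.25084653  0.51327793]
[[272.52127565 198.36647683]] [[295.20311652 190.8477893 ]]
```

Call:
servo_tool:
  rows:
    - [[-0.015,0,0],[0,0,0],1]
    - [[-0.015,0,0],[0,0,0],1]
    - [[-0.01,0,0],[0,0,0],1]
    - [[-0.005,0,0],[0,0,0],1]
    - [[-0.004,0,0],[0,0,0],1]
    - [[-0.004,0,0],[0,0,0],1]
    - [[-0.004,0,0],[0,0,0],1]
    - [[-0.003,0,0],[0,0,0],1]
    - [[0,0,0],[0,0,0],1]

```text
clock: 3.97
tool_pos: [0.5729, -0.1918, 0.0768]
orientation: [-180.0, -0.0, -94.0]
force: [0.8, -1.4, 1.0]
opening: 0.0004
```

Run:
```python
from h import *
snap('scene','s3.png')
crop('s3.png',220,180,350,310,5,'s3c.png')
o=telemetry.get_obs();print(o['force'],o['tool_pos'],o['orientation'])
```

```text
[-0.30441424 -1.14253479 -0.02243191] [ 0.57274478 -0.19179662  0.07655641] [-1.79993114e+02  9.06349493e-03 -9.40404716e+01]
```

View pics/s3c.png

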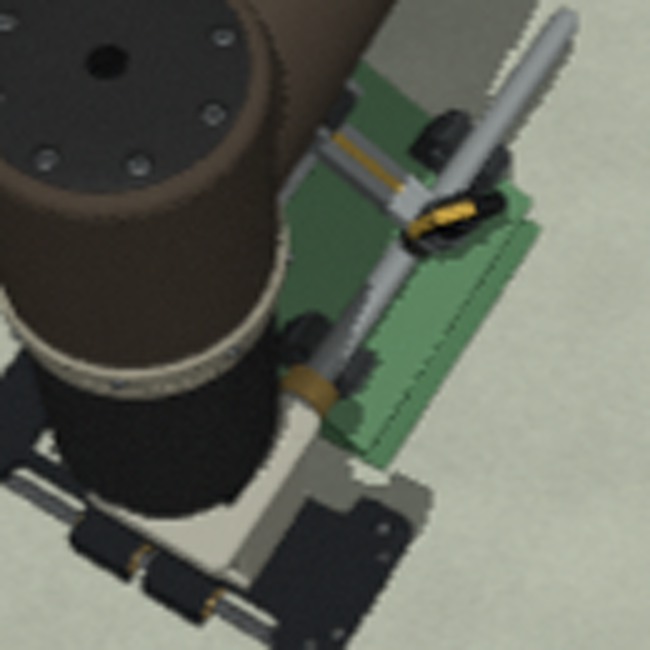

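Call:
servo_tool:
  rows:
    - [[-0.003,0,0],[0,0,0],1]
    - [[-0.003,0,0],[0,0,0],1]
    - [[-0.003,0,0],[0,0,0],1]
    - [[0,0,0],[0,0,0],1]

```text
clock: 4.35
tool_pos: [0.5734, -0.1824, 0.0765]
orientation: [-180.0, 0.0, -94.0]
force: [0.7, -1.9, 1.2]
opening: 0.0007
```

Call:
servo_tool:
  rows:
    - [[-0.002,0,0],[0,0,0],1]
    - [[-0.002,0,0],[0,0,0],1]
    - [[0,0,0],[0,0,0],1]

```text
clock: 4.6
tool_pos: [0.5737, -0.1811, 0.0769]
orientation: [-180.0, -0.2, -94.0]
force: [2.2, -16.2, -0.8]
opening: 0.0006
```

Run:
```python
from h import *
snap('scene','s4.png')
crop('s4.png',220,180,350,310,5,'s4c.png')
o=telemetry.get_obs();print(o['force'],o['tool_pos'],o['orientation'])
```

```text
[  1.63139438 -16.90543553  -0.69635092] [ 0.57367517 -0.18110955  0.07688049] [-1.79986030e+02 -1.51714968e-01 -9.40517848e+01]
```

View pics/s4c.png

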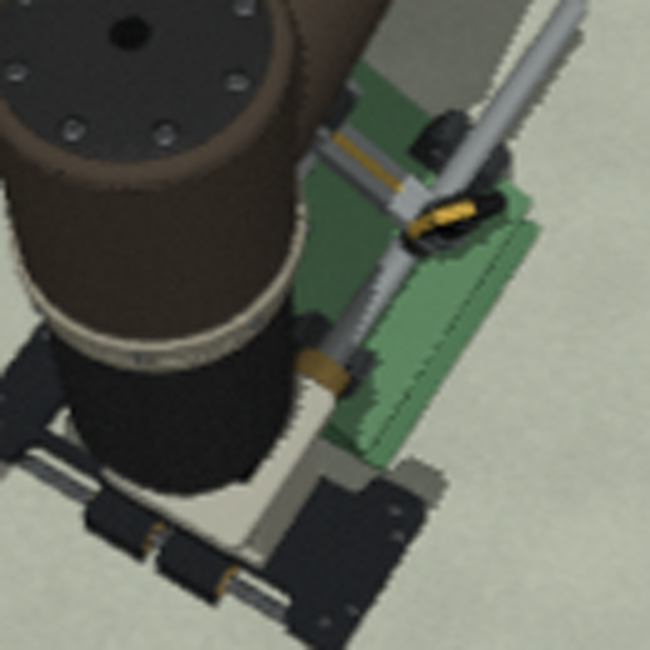

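Call:
servo_tool:
  rows:
    - [[0.01,0,0],[0,0,0],1]
    - [[0.02,0,0],[0,0,0],1]
    - [[0.02,0,-0.005],[0,0,0],1]
    - [[0,0,-0.03],[0,0,0],0.5]
    - [[0,0,-0.04],[0,0,0],0.5]
    - [[0,0,-0.04],[0,0,0],0.5]
    - [[0,0,-0.04],[0,0,0],0.5]
    - [[0,0,-0.04],[0,0,0],0.5]
    - [[0,0,-0.03],[0,0,0],0.5]
    - [[0,0,0],[0,0,0],0.5]
    - [[0,0,0],[0,0,0],0.5]

```text
clock: 5.57
tool_pos: [0.5705, -0.2284, 0.3035]
orientation: [-179.8, 0.1, -94.0]
force: [-0.2, 0.4, -0.7]
opening: 0.0427
```

```bash
cat >> h.py <<'E'
Y=np.array([-.071,-.9975,0]);Y/=np.linalg.norm(Y)
XH=np.array([Y[1],-Y[0],0]); s25,c25=np.sin(np.radians(25)),np.cos(np.radians(25))
EX=c25*XH+s25*np.array([0,0,1]); EZ=-s25*XH+c25*np.array([0,0,1])
def toolR(th):  # tool x = EX turned ccw by th about EZ, z=-EZ
    x=EX*np.cos(th)+Y*np.sin(th); z=-EZ; return np.c_[x,np.cross(z,x),z]
def delta(P,Rg):
    o=telemetry.get_obs(); Rt=R.from_euler('xyz',o['orientation'],degrees=True).as_matrix()
    rv=R.from_matrix(Rt.T@Rg).as_rotvec(degrees=True)/6
    print('now',o['tool_pos'].round(4),o['orientation'].round(1),'j',o['joint_pos'].round(0),'F',o['force'].round(1))
    print('turn units',rv.round(3),'shift in new axes',(Rg.T@(P-o['tool_pos'])).round(4),'in old',(Rt.T@(P-o['tool_pos'])).round(4))
E
python3 - <<'E'
from h import *
nut=np.array([.614,.008,.139])
delta(nut+.13*EZ,toolR(np.radians(45)))
E
```

```text
now [ 0.5705 -0.2284  0.3035] [-1.798e+02  1.000e-01 -9.400e+01] j [ -4.  13.  -0.  -0. -77.  -0.] F [-0.2  0.4 -0.7]
turn units [-3.978  1.657  7.387] shift in new axes [-0.2351  0.1027  0.0078] in old [-0.2387 -0.0816  0.0472]
```

Call:
servo_tool:
  rows:
    - [[0,0,0],[-0.442,0.184,0.82],0.5]
    - [[0,0,0],[-0.442,0.184,0.82],0.5]
    - [[0,0,0],[-0.442,0.184,0.82],0.5]
    - [[0,0,0],[-0.442,0.184,0.82],0.5]
    - [[0,0,0],[-0.442,0.184,0.82],0.5]
    - [[0,0,0],[-0.442,0.184,0.82],0.5]
    - [[0,0,0],[-0.442,0.184,0.82],0.5]
    - [[0,0,0],[-0.442,0.184,0.82],0.5]
    - [[0,0,0],[-0.442,0.184,0.82],0.5]
    - [[0,0,0],[0,0,0],0.5]

```text
clock: 6.4
tool_pos: [0.5698, -0.2283, 0.2972]
orientation: [161.2, -17.9, -136.3]
force: [-1.1, -0.4, -1.4]
opening: 0.0438
```

Call:
servo_tool:
  rows:
    - [[-0.0294,0.0128,0.001],[0,0,0],0.5]
    - [[-0.0294,0.0128,0.001],[0,0,0],0.5]
    - [[-0.0294,0.0128,0.001],[0,0,0],0.5]
    - [[-0.0294,0.0128,0.001],[0,0,0],0.5]
    - [[-0.0294,0.0128,0.001],[0,0,0],0.5]
    - [[-0.0294,0.0128,0.001],[0,0,0],0.5]
    - [[-0.0294,0.0128,0.001],[0,0,0],0.5]
    - [[-0.0294,0.0128,0.001],[0,0,0],0.5]
    - [[0,0,0],[0,0,0],0.5]
    - [[0,0,0],[0,0,0],0.5]
    - [[0,0,0],[0,0,0],0.5]

```text
clock: 7.32
tool_pos: [0.6678, 0.0037, 0.2534]
orientation: [161.6, -17.6, -136.1]
force: [-0.4, -0.2, 0.3]
opening: 0.044
```

Run:
```python
from h import *
nut=np.array([.614,.008,.139])
delta(nut+.13*EZ,toolR(np.radians(45)))
wsnap('w3'); crop('w3.png',0,0,560,420,1.4,'w3b.png')
print(proj('wrist',[nut,nut-.022*EZ,nut-.022*EZ+.086*EX],wcam('w3'))*1.4)
```

```text
now [0.6678 0.0037 0.2534] [ 161.6  -17.6 -136.1] j [  13.   36.   27.   -7. -106.  -62.] F [-0.4 -0.2  0.3]
turn units [ 0.02  -0.039  0.02 ] shift in new axes [ 0.      0.0007 -0.0035] in old [ 0.0001  0.0007 -0.0035]
[[396.38923969 286.9165611 ]
 [396.28786925 278.53500591]
 [486.27540737 192.14818168]]
```

View pics/w3b.png

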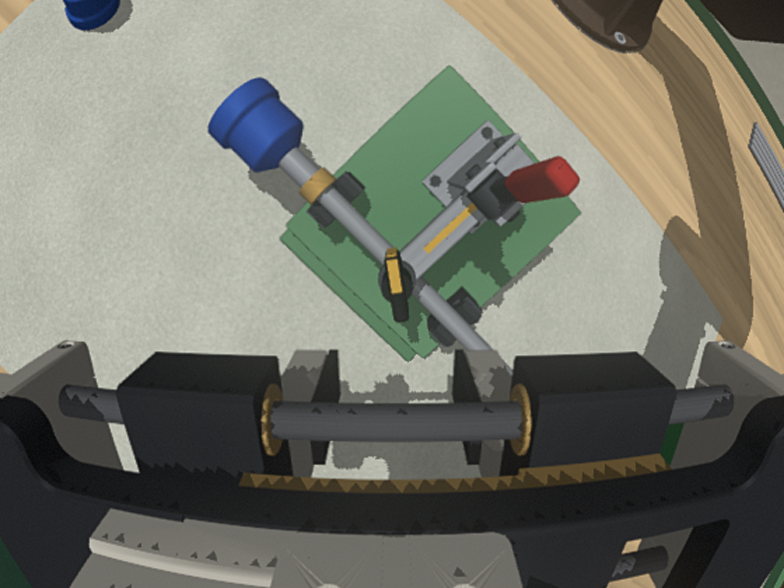

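Run:
```python
from h import *
crop('w3.png',200,90,420,260,3.5,'w3c.png')
```

```text
(no output)
```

View pics/w3c.png

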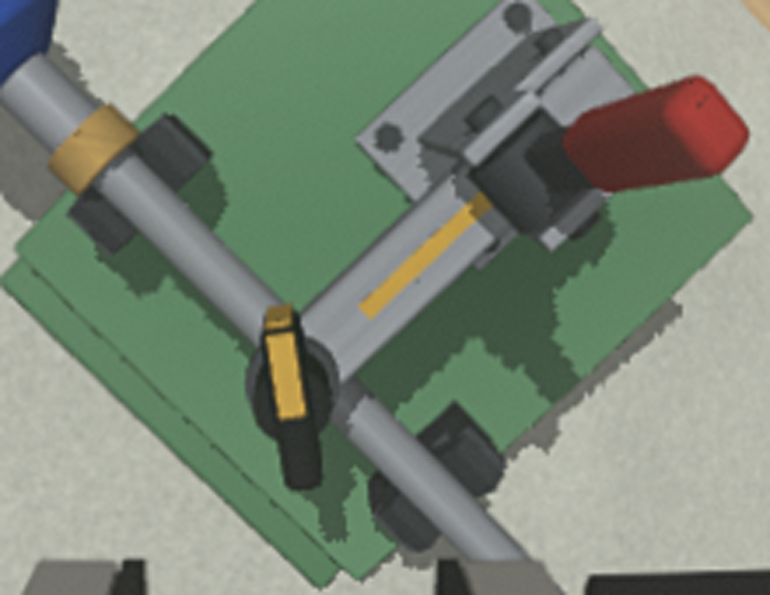

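Run:
```python
from h import *
c=wcam('w3'); W=lambda u,v:(200+u/3.5-.35,90+v/3.5-.35)
A=np.array([.599,.1637,.0825]);B=np.array([.574,-.188,.0825])
A=np.array([.5885,.008,.082]) # on stem axis
def onpl(uv,d,P0=A):
    o,dd=ray('wrist',W(*uv),c); P=o+dd*(((P0+d*EZ-o)@EZ)/(dd@EZ)); q=P-P0; return np.array([q@EX,q@Y,q@EZ])
# refine stem axis: stem edges midpoints on d=0 plane
print('stem',[onpl(p,0).round(4) for p in [(165,215),(255,308),(420,455),(470,505)]])
for d in (.056,.06,.064,.068):
    a,b=onpl((281,331),d+.011),onpl((303,484),d+.011); m=(a+b)/2; v=a-b
    l1,l2=onpl((372,308),d-.022),onpl((483,206),d-.022); lv=l2-l1
    print(d,'mid',m.round(4),'len',np.linalg.norm(v).round(4),'ang',np.degrees(np.arctan2(v[1],v[0])).round(1),'paintend',onpl((292,418),d+.011).round(4),'line',l1.round(4),l2.round(4),np.degrees(np.arctan2(lv[1],lv[0])).round(1))
print('vee/shoulder inner', onpl((98,170),0).round(4))
```

```text
stem [array([0.0038, 0.0558, 0.    ]), array([ 0.0026,  0.0158, -0.    ]), array([ 0.0061, -0.0553, -0.    ]), array([ 0.0061, -0.0797,  0.    ])]
0.056 mid [ 0.0009 -0.0019  0.067 ] len 0.041 ang 53.0 paintend [-0.0008 -0.0036  0.067 ] line [ 0.031  -0.0035  0.034 ] [ 0.0732 -0.0044  0.034 ] -1.2
0.06 mid [ 0.0017 -0.0011  0.071 ] len 0.0404 ang 53.0 paintend [-0.     -0.0028  0.071 ] line [ 0.0313 -0.0028  0.038 ] [ 0.0729 -0.0037  0.038 ] -1.2
0.064 mid [ 0.0025 -0.0003  0.075 ] len 0.0398 ang 53.0 paintend [ 0.0008 -0.0019  0.075 ] line [ 0.0316 -0.002   0.042 ] [ 0.0727 -0.0029  0.042 ] -1.2
0.068 mid [0.0032 0.0005 0.079 ] len 0.0392 ang 53.0 paintend [ 0.0016 -0.0011  0.079 ] line [ 0.0319 -0.0013  0.046 ] [ 0.0725 -0.0022  0.046 ] -1.2
vee/shoulder inner [-0.0006  0.0803 -0.    ]
```

Call:
servo_tool:
  rows:
    - [[0,0,0.02],[0,0,0],0.5]
    - [[0,0,0.02],[0,0,0],0.5]
    - [[0,0,0.02],[0,0,0],0.5]
    - [[0,0,0],[0,0,0],0.5]
    - [[0,0,0],[0,0,0],0.5]
    - [[0,0,0],[0,0,0],0.5]

```text
clock: 7.87
tool_pos: [0.6435, 0.0043, 0.2013]
orientation: [161.7, -17.5, -136.3]
force: [-0.8, -0.4, 0.2]
opening: 0.0438
```

Run:
```python
from h import *
nut=np.array([.614,.008,.139])
delta(nut+.07*EZ,toolR(np.radians(45)))
wsnap('w4'); crop('w4.png',180,90,420,270,3.3,'w4c.png')
```

```text
now [0.6435 0.0043 0.2013] [ 161.7  -17.5 -136.3] j [ 13.  35.  19.  -7. -98. -62.] F [-0.8 -0.4  0.2]
turn units [ 0.006 -0.014 -0.005] shift in new axes [-0.0008  0.0015 -0.001 ] in old [-0.0008  0.0015 -0.001 ]
```

View pics/w4c.png

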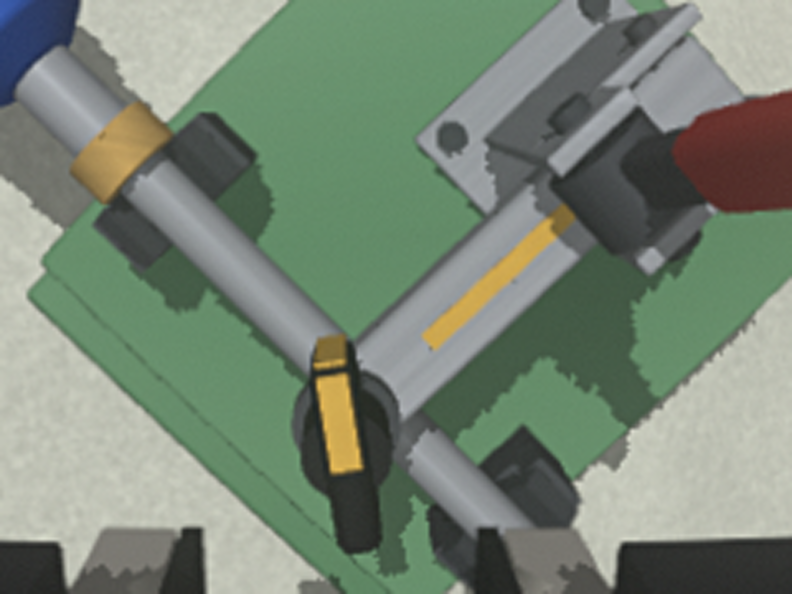

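Run:
```python
from h import *
c3=wcam('w3');c4=wcam('w4')
W3=lambda u,v:(200+u/3.5-.35,90+v/3.5-.35)
W4=lambda u,v:(180+u/3.3-.35,90+v/3.3-.35)
A=np.array([.5885,.008,.082])
F=lambda P:np.array([(P-A)@EX,(P-A)@Y,(P-A)@EZ]).round(4)
for n,a,b in [('up',(281,333),(333,374)),('lo',(303,484),(359,550)),('pe',(292,418),(346,472)),('l1',(372,308),(430,340)),('l2',(483,206),(562,217))]:
    P=tri([ray('wrist',W3(*a),c3),ray('wrist',W4(*b),c4)]);print(n,P.round(4),F(P))
def onpl(uv,d):
    o,dd=ray('wrist',W4(*uv),c4); return F(o+dd*(((A+d*EZ-o)@EZ)/(dd@EZ)))
for d in (.050,.054,.058,.062,.066):
    a,b=onpl((333,374),d+.011),onpl((359,550),d+.011);l=onpl((430,340),d-.022),onpl((562,217),d-.022)
    print(d,((a+b)/2).round(4),np.linalg.norm(a-b).round(4),np.degrees(np.arctan2(*(a-b)[1::-1])).round(1),'pe',onpl((346,472),d+.011),'line',*l)
print('stem',[onpl(p,0) for p in [(240,265),(300,325),(460,475)]])
```

```text
up [ 0.6061 -0.0084  0.1553] [0.014  0.0151 0.0744]
lo [0.6314 0.0191 0.1542] [-0.0076 -0.0141  0.0832]
pe [0.6195 0.0078 0.1502] [ 0.0007 -0.002   0.0749]
l1 [0.5804 0.009  0.1385] [ 0.0312 -0.0005  0.0478]
l2 [0.5297 0.0196 0.1298] [ 0.0741 -0.0074  0.0182]
0.05 [-0.0015 -0.0045  0.061 ] 0.0428 53.0 pe [-0.0028 -0.0057  0.061 ] line [ 0.0284 -0.0045  0.028 ] [ 0.0735 -0.0051  0.028 ]
0.054 [-0.0005 -0.0034  0.065 ] 0.0421 52.9 pe [-0.0018 -0.0046  0.065 ] line [ 0.0288 -0.0036  0.032 ] [ 0.0733 -0.0041  0.032 ]
0.058 [ 0.0005 -0.0024  0.069 ] 0.0413 53.1 pe [-0.0008 -0.0035  0.069 ] line [ 0.0292 -0.0026  0.036 ] [ 0.073  -0.0032  0.036 ]
0.062 [ 0.0015 -0.0013  0.073 ] 0.0406 53.0 pe [ 0.0003 -0.0025  0.073 ] line [ 0.0296 -0.0017  0.04  ] [ 0.0727 -0.0023  0.04  ]
0.066 [ 0.0025 -0.0003  0.077 ] 0.0398 53.0 pe [ 0.0013 -0.0014  0.077 ] line [ 0.0301 -0.0008  0.044 ] [ 0.0725 -0.0014  0.044 ]
stem [array([ 0.0034,  0.041 , -0.    ]), array([0.0029, 0.0176, 0.    ]), array([ 0.004, -0.046,  0.   ])]
```

Run:
```python
from h import *
A=np.array([.5885,.008,.082]);nut=A+.0025*EX-.0005*Y+.065*EZ;print(nut)
delta(nut-.010*EZ,toolR(np.radians(47)))
```

```text
[0.61367631 0.00670927 0.14196655]
now [0.6437 0.0045 0.2014] [ 161.7  -17.5 -136.3] j [ 13.  35.  19.  -7. -98. -62.] F [0.2 0.8 0.4]
turn units [ 0.004 -0.01  -0.337] shift in new axes [0.0014 0.0016 0.0766] in old [0.0014 0.0015 0.0766]
```

Call:
servo_tool:
  rows:
    - [[0.0014,0.0016,0.016],[0,0,-0.33],0.5]
    - [[0,0,0.016],[0,0,0],0.5]
    - [[0,0,0.015],[0,0,0],0.5]
    - [[0,0,0.012],[0,0,0],0.5]
    - [[0,0,0.008],[0,0,0],0.5]
    - [[0,0,0.005],[0,0,0],0.5]
    - [[0,0,0.003],[0,0,0],0.5]
    - [[0,0,0],[0,0,0],0.5]
    - [[0,0,0],[0,0,0],0.5]
    - [[0,0,0],[0,0,0],0.5]

```text
clock: 8.75
tool_pos: [0.6096, 0.0077, 0.1335]
orientation: [161.1, -16.9, -134.3]
force: [0.0, -0.3, 0.5]
opening: 0.044
```

Run:
```python
from h import *
A=np.array([.5885,.008,.082]);nut=A+.0025*EX-.0005*Y+.065*EZ
delta(nut-.010*EZ,toolR(np.radians(47)))
wsnap('w5'); crop('w5.png',0,0,560,420,1.4,'w5c.png')
snap('scene','s5.png');crop('s5.png',220,160,380,280,5,'s5c.png')
```

```text
now [0.6096 0.0077 0.1335] [ 161.1  -16.9 -134.3] j [ 14.  34.   9.  -8. -89. -59.] F [ 0.  -0.3  0.5]
turn units [ 0.012 -0.021 -0.004] shift in new axes [ 0.0004 -0.0006  0.0006] in old [ 0.0004 -0.0006  0.0006]
```

View pics/w5c.png

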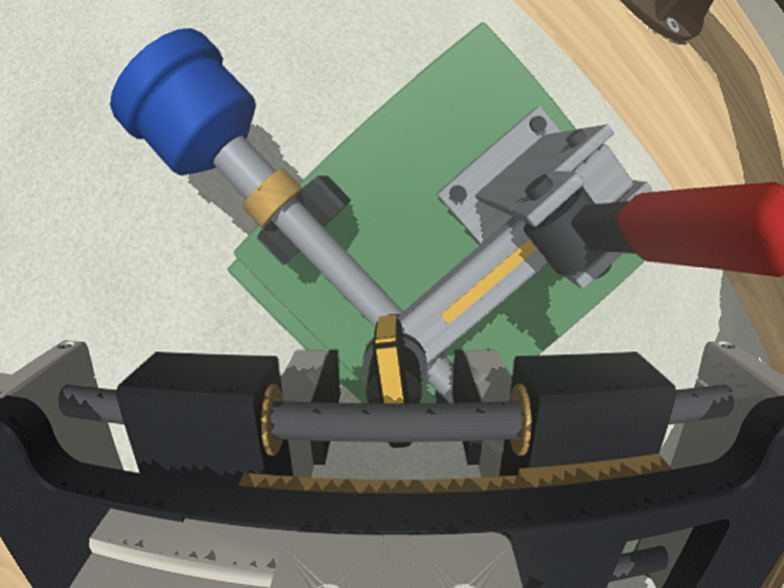

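View pics/s5c.png

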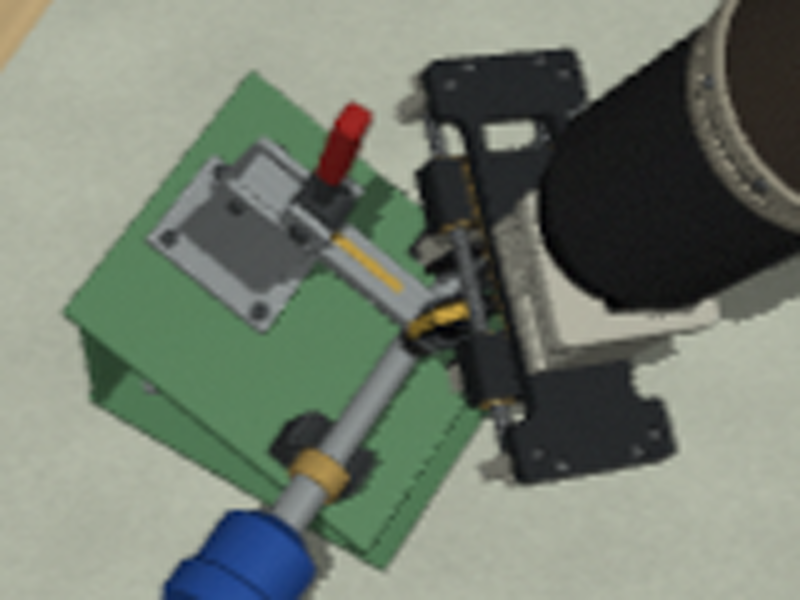

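Call:
servo_tool:
  rows:
    - [[0,0,0],[0,0,0],0.7]
    - [[0,0,0],[0,0,0],0.8]
    - [[0,0,0],[0,0,0],0.9]
    - [[0,0,0],[0,0,0],1]
    - [[0,0,0],[0,0,0],1]
    - [[0,0,0],[0,0,0],1]
    - [[0,0,0],[0,0,0],1]
    - [[0,0,0],[0,0,0],1]

```text
clock: 9.52
tool_pos: [0.6093, 0.0069, 0.1328]
orientation: [161.1, -16.9, -134.3]
force: [2.5, -5.5, -1.8]
opening: 0.0096
```

Run:
```python
from h import *
A=np.array([.5885,.008,.082]);nut=A+.0025*EX-.0005*Y+.065*EZ
delta(nut-.010*EZ,toolR(np.radians(47)))
wsnap('w6'); crop('w6.png',180,90,420,270,3.3,'w6c.png')
```

```text
now [0.6093 0.0069 0.1328] [ 161.1  -16.9 -134.3] j [ 14.  34.   9.  -7. -89. -59.] F [ 2.5 -5.5 -1.8]
turn units [ 0.01  -0.031 -0.01 ] shift in new axes [-0.0001  0.     -0.0001] in old [-0.0001  0.     -0.0001]
```

View pics/w6c.png

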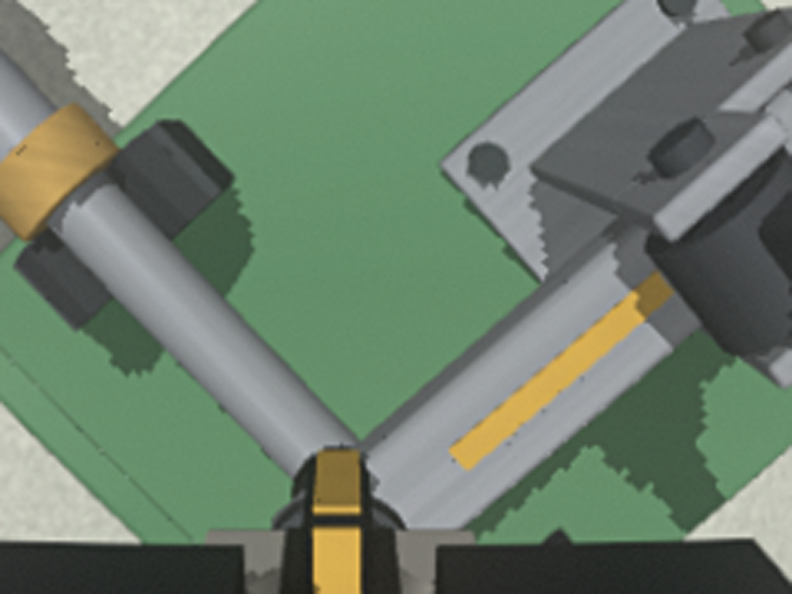

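Call:
servo_tool:
  rows:
    - [[0,0,0],[0,0,0.78],1]
    - [[0,0,0],[0,0,0.78],1]
    - [[0,0,0],[0,0,0.78],1]
    - [[0,0,0],[0,0,0.78],1]
    - [[0,0,0],[0,0,0.78],1]
    - [[0,0,0],[0,0,0.78],1]
    - [[0,0,0],[0,0,0.78],1]
    - [[0,0,0],[0,0,0.78],1]
    - [[0,0,0],[0,0,0.78],1]
    - [[0,0,0],[0,0,0.78],1]
    - [[0,0,0],[0,0,0],1]
    - [[0,0,0],[0,0,0],1]
    - [[0,0,0],[0,0,0],1]

```text
clock: 10.65
tool_pos: [0.609, 0.0079, 0.133]
orientation: [179.9, -25.2, 176.3]
force: [1.4, -0.5, -0.1]
opening: 0.01
```

Run:
```python
from h import *
A=np.array([.5885,.008,.082]);nut=A+.0025*EX-.0005*Y+.065*EZ
delta(nut-.010*EZ,toolR(np.radians(0)))
wsnap('w7'); crop('w7.png',180,90,420,270,3.3,'w7c.png')
```

```text
now [0.609  0.0079 0.133 ] [179.9 -25.2 176.3] j [  14.   34.    9.   -8.  -89. -106.] F [ 1.4 -0.5 -0.1]
turn units [-0.006 -0.033  0.054] shift in new axes [-0.0005 -0.0008 -0.0001] in old [-0.0005 -0.0008 -0.0001]
```

View pics/w7c.png

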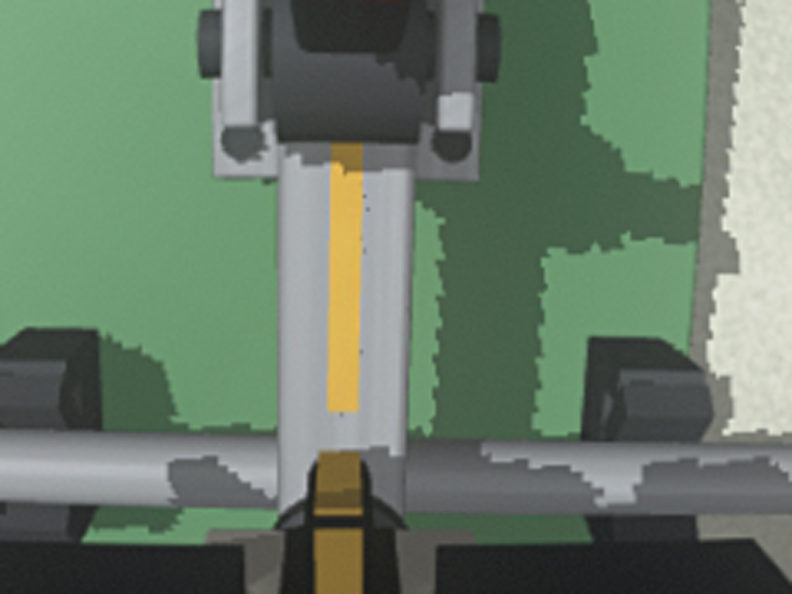

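Call:
servo_tool:
  rows:
    - [[0,0,0],[0,0,0],0.7]
    - [[0,0,0],[0,0,0],0.6]
    - [[0,0,0],[0,0,0],0.6]
    - [[0,0,0],[0,0,0],0.6]
    - [[0,0,-0.01],[0,0,0],0.6]
    - [[0,0,-0.02],[0,0,0],0.6]
    - [[0,0,-0.03],[0,0,0],0.6]
    - [[0,0,-0.03],[0,0,0],0.6]
    - [[0,0,-0.03],[0,0,0],0.6]
    - [[0,0,-0.02],[0,0,0],0.6]
    - [[0,0,0],[0,0,0],1]
    - [[0,0,0],[0,0,0],1]
    - [[0,0,0],[0,0,0],1]

```text
clock: 11.78
tool_pos: [0.6683, 0.0036, 0.2594]
orientation: [180.0, -25.2, 176.1]
force: [0.3, 0.9, -0.0]
opening: 0.0206
```

Run:
```python
from h import *
A=np.array([.5885,.008,.082]);nut=A+.0025*EX-.0005*Y+.065*EZ
delta(nut+.13*EZ,toolR(np.radians(0)))
wsnap('w8'); crop('w8.png',140,60,420,270,2.8,'w8c.png')
snap('scene','s8.png');crop('s8.png',220,160,380,280,5,'s8c.png')
```

```text
now [0.6683 0.0036 0.2594] [180.  -25.2 176.1] j [  13.   36.   28.   -7. -106. -107.] F [ 0.3  0.9 -0. ]
turn units [-0.006 -0.039  0.029] shift in new axes [-0.     -0.0008 -0.0005] in old [-0.     -0.0008 -0.0005]
```

View pics/w8c.png

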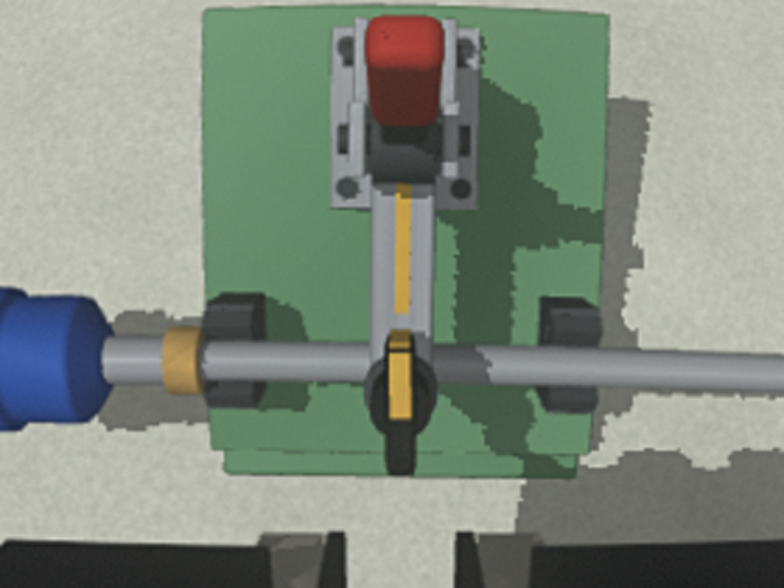

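View pics/s8c.png

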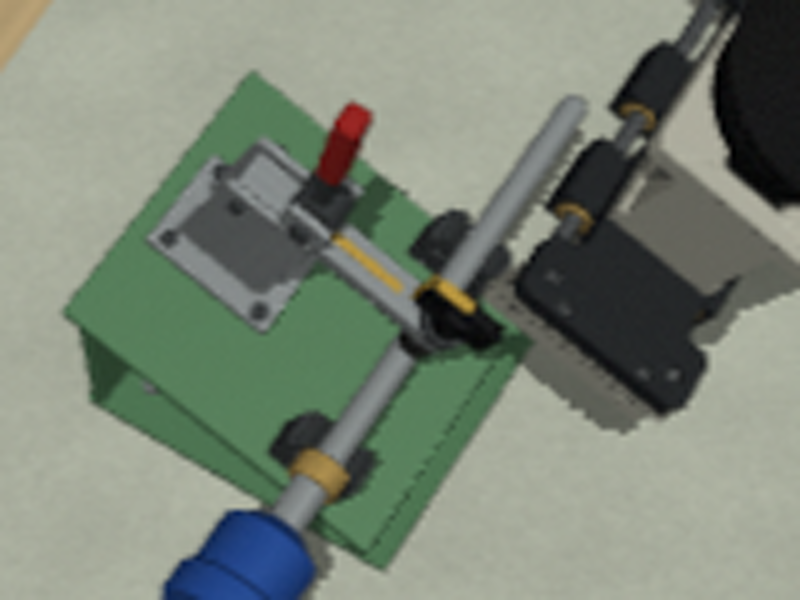

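Run:
```python
from h import *
c8=wcam('w8')
A=np.array([.5885,.008,.082]);nut=A+.0025*EX-.0005*Y+.065*EZ
F=lambda P:np.array([(P-nut)@EX,(P-nut)@Y,(P-nut)@EZ]).round(4)
w=lambda u,v:ray('wrist',(140+u/2.8-.35,60+v/2.8-.35),c8); s=lambda u,v:ray('scene',(220+u/5-.4,160+v/5-.4)); t=lambda u,v:ray('top',(210+u/5-.4,170+v/5-.4))
print('tip w+s',F(tri([w(405,41),s(357,114)])),'s+t',F(tri([s(357,114),t(312,163)])),'w+s+t',F(tri([w(405,41),s(357,114),t(312,163)])))
print('redbase w+s',F(tri([w(405,118),s(332,178)])))
```

```text
tip w+s [ 0.1051 -0.0012  0.0889] s+t [ 0.1059 -0.0029  0.0834] w+s+t [ 0.1058 -0.0022  0.0837]
redbase w+s [ 0.0907 -0.0014  0.0264]
```

Call:
servo_tool:
  rows:
    - [[0.02,0,0.02],[0,0,0],1]
    - [[0.02,0,0.02],[0,0,0],1]
    - [[0.015,0,0.02],[0,0,0],1]
    - [[0,0,0.013],[0,0,0],1]
    - [[0,0,0],[0,0,0],1]
    - [[0,0,0],[0,0,0],1]

```text
clock: 12.38
tool_pos: [0.5873, 0.009, 0.2169]
orientation: [-180.0, -25.3, 176.1]
force: [0.5, 1.0, -0.5]
opening: 0.0005
```

Run:
```python
from h import *
A=np.array([.5885,.008,.082]);nut=A+.0025*EX-.0005*Y+.065*EZ
pin=nut+.086*EX-.005*EZ
o=telemetry.get_obs();p=o['tool_pos']-pin;print(p@EX,p@Y,p@EZ,o['force'],o['joint_pos'].round(0))
snap('scene','s9.png');crop('s9.png',220,160,380,280,5,'s9c.png')
wsnap('w9'); crop('w9.png',0,0,560,420,1.4,'w9c.png')
```

```text
-0.03037377093151525 -0.0004146568615033672 0.06170333151764607 [ 0.49118375  0.9571771  -0.46938243] [  15.   29.   11.   -8.  -96. -108.]
```

View pics/s9c.png

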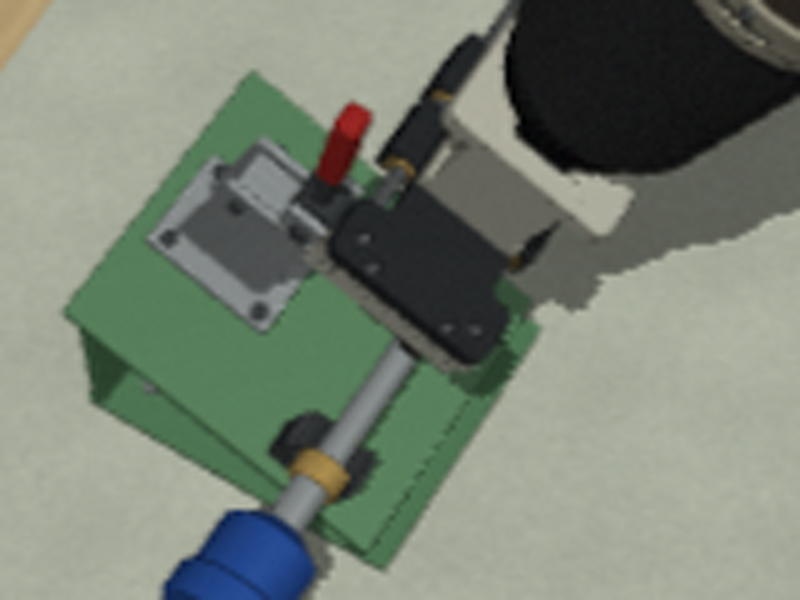

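View pics/w9c.png

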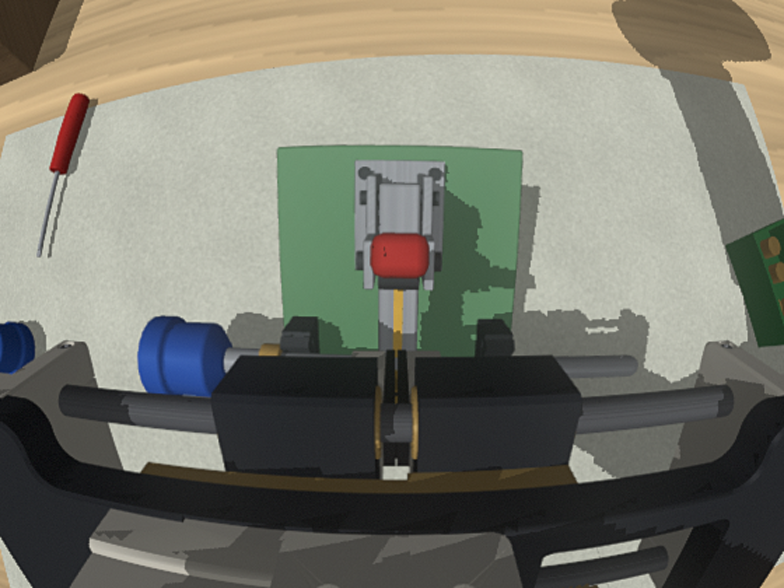

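Call:
servo_tool:
  rows:
    - [[0.012,0,0],[0,0,0],1]
    - [[0.01,0,0.001],[0,0,0],1]
    - [[0.006,0,0.001],[0,0,0],1]
    - [[0.006,0,0.001],[0,0,0],1]
    - [[0.006,0,0.001],[0,0,0],1]
    - [[0.005,0,0.002],[0,0,0],1]
    - [[0,0,0],[0,0,0],1]

```text
clock: 13.07
tool_pos: [0.5439, 0.0122, 0.2313]
orientation: [179.9, -25.2, 176.1]
force: [1.7, 0.1, -0.2]
opening: 0.0003
```

```bash
cat >> h.py <<'E'
def lev():
    A=np.array([.5885,.008,.082]);nut=A+.0025*EX-.0005*Y+.065*EZ
    pin=nut+.086*EX-.005*EZ
    o=telemetry.get_obs();p=o['tool_pos']-pin;f=o['force'];print('x,y,z',(p@EX).round(4),(p@Y).round(4),(p@EZ).round(4),'f slope',f@EX,f@Y,f@EZ,o['joint_pos'].round(0),o['clock'])
E
python3 - <<'E'
from h import *
lev()
wsnap('w10'); crop('w10.png',0,0,560,420,1.4,'w10c.png')
E
```

```text
x,y,z 0.0152 -0.0005 0.0564 f slope -1.5933001989310687 -0.2618643510899294 0.4882155421119458 [  16.   24.    6.   -8.  -95. -109.] 13.0667
```

View pics/w10c.png

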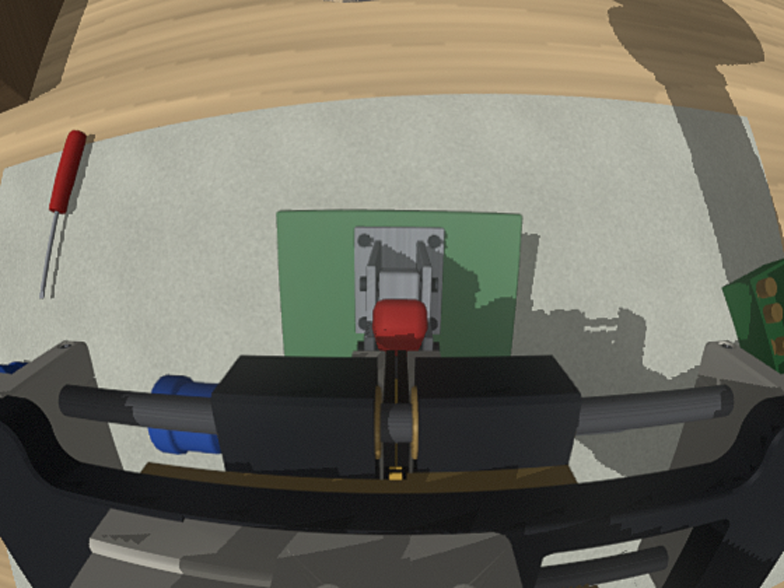

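Call:
servo_tool:
  rows:
    - [[0.0045,0,0.003],[0,0,0],1]
    - [[0.0045,0,0.003],[0,0,0],1]
    - [[0.0045,0,0.003],[0,0,0],1]
    - [[0.003,0,0.0034],[0,0,0],1]
    - [[0.003,0,0.0034],[0,0,0],1]
    - [[0.003,0,0.0034],[0,0,0],1]
    - [[0.003,0,0.0034],[0,0,0],1]
    - [[0,0,0],[0,0,0],1]

```text
clock: 13.78
tool_pos: [0.511, 0.0144, 0.2207]
orientation: [180.0, -25.3, 176.1]
force: [0.5, -0.2, 0.8]
opening: 0.0003
```

Run:
```python
from h import *
lev()
wsnap('w11'); crop('w11.png',0,0,560,420,1.4,'w11c.png')
snap('scene','s11.png');crop('s11.png',220,160,380,280,5,'s11c.png')
```

```text
x,y,z 0.0405 -0.0004 0.0328 f slope -0.13912579075202858 0.19703314066095648 0.9517150602327414 [  17.   22.    1.   -9.  -93. -109.] 13.7833
```

View pics/w11c.png

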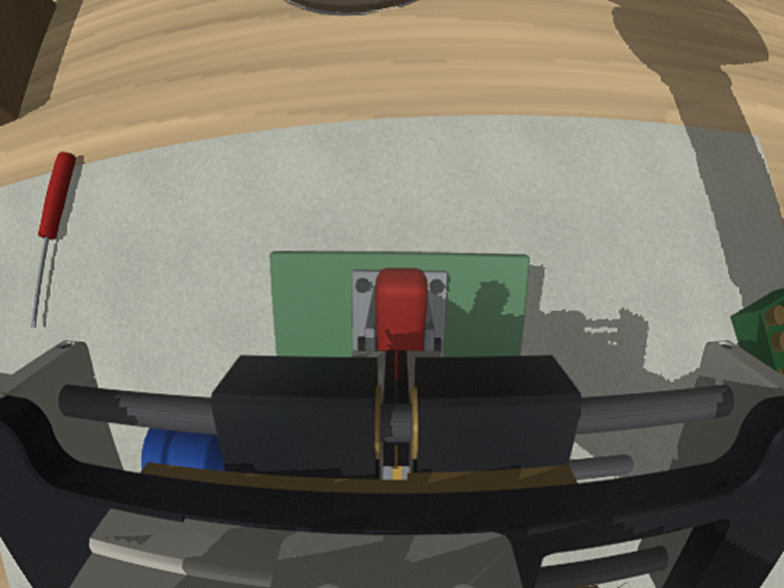

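View pics/s11c.png

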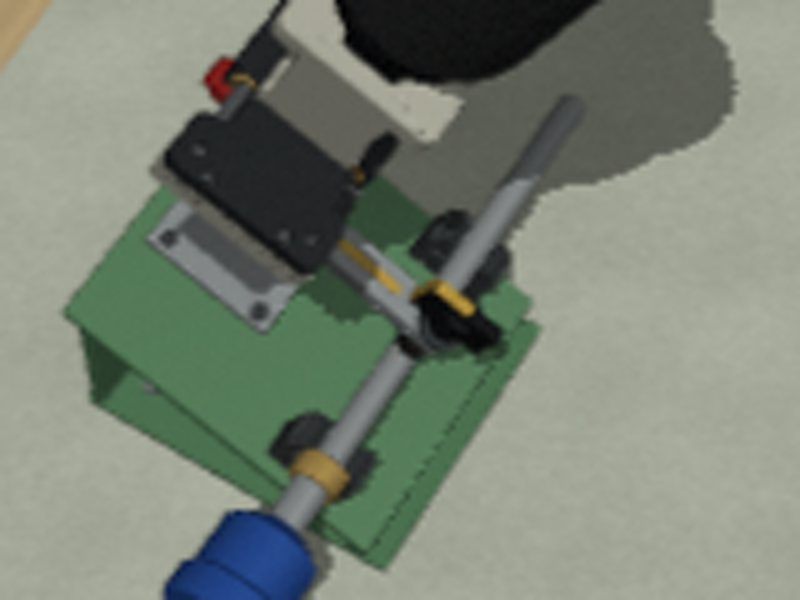

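Call:
servo_tool:
  rows:
    - [[0.003,0,0.003],[0,0,0],1]
    - [[0.003,0,0.0035],[0,0,0],1]
    - [[0.002,0,0.0035],[0,0,0],1]
    - [[0.001,0,0.003],[0,0,0],1]
    - [[0.001,0,0.003],[0,0,0],1]
    - [[0.001,0,0.003],[0,0,0],1]
    - [[0,0,0],[0,0,0],1]
    - [[0,0,0],[0,0,0],1]

```text
clock: 14.55
tool_pos: [0.4933, 0.0155, 0.2084]
orientation: [180.0, -25.3, 176.1]
force: [0.1, 0.7, 0.6]
opening: 0.0005
```

Run:
```python
from h import *
lev()
```

```text
x,y,z 0.0515 -0.0002 0.0142 f slope 0.2169572073768975 -0.7515780638756461 0.5370709857786821 [  17.   21.   -3.   -9.  -90. -109.] 14.55
```

Call:
servo_tool:
  rows:
    - [[0,0,0.002],[0,0,0],1]
    - [[0,0,0.002],[0,0,0],1]
    - [[0,0,0],[0,0,0],1]

```text
clock: 14.8
tool_pos: [0.4917, 0.0155, 0.2048]
orientation: [180.0, -25.3, 176.1]
force: [-1.0, -0.3, 1.9]
opening: 0.0002
```

Call:
servo_tool:
  rows:
    - [[0,0,0.002],[0,0,0],1]
    - [[0,0,0.002],[0,0,0],1]
    - [[0,0,0],[0,0,0],1]

```text
clock: 15.05
tool_pos: [0.4915, 0.0155, 0.2039]
orientation: [180.0, -25.0, 176.2]
force: [1.0, 0.8, 18.9]
opening: 0.0005
```

Run:
```python
from h import *
lev()
wsnap('w12'); crop('w12.png',0,0,560,420,1.4,'w12c.png')
```

```text
x,y,z 0.0512 -0.0001 0.0094 f slope 7.1420638965477785 -0.865220810583465 17.576502880904865 [  17.   21.   -3.   -9.  -90. -109.] 15.05
```

View pics/w12c.png

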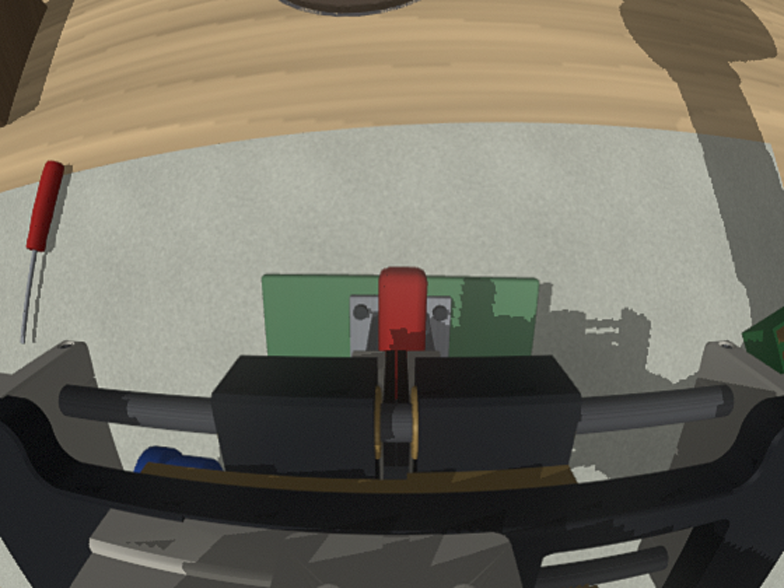

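Call:
servo_tool:
  rows:
    - [[0,0,-0.005],[0,0,0],1]
    - [[0,0,-0.015],[0,0,0],1]
    - [[0,0,-0.03],[0,0,0],1]
    - [[0,0,-0.03],[0,0,0],1]
    - [[-0.02,0,-0.03],[0,0,0],1]
    - [[-0.03,0,-0.03],[0,0,0],1]
    - [[-0.03,0,-0.02],[0,0,0],1]
    - [[-0.03,0,0],[0,0,0],1]
    - [[-0.03,0,0],[0,0,0],1]
    - [[-0.03,0,0],[0,0,0],1]
    - [[0,0,0],[0,0,0],1]
    - [[0,0,0],[0,0,0],1]
    - [[0,0,0],[0,0,0],1]

```text
clock: 16.18
tool_pos: [0.7113, 0.0006, 0.2725]
orientation: [-180.0, -25.3, 176.1]
force: [-0.6, 0.2, 0.0]
opening: 0.0003
```

Run:
```python
from h import *
lev()
wsnap('w13'); crop('w13.png',140,60,420,270,2.8,'w13c.png')
snap('scene','s13.png');crop('s13.png',220,160,380,280,5,'s13c.png')
```

```text
x,y,z -0.1195 -0.0008 0.1647 f slope 0.5936753027065208 -0.13372253524963207 -0.22963157043323207 [  12.   40.   38.   -7. -112. -107.] 16.1833
```

View pics/w13c.png

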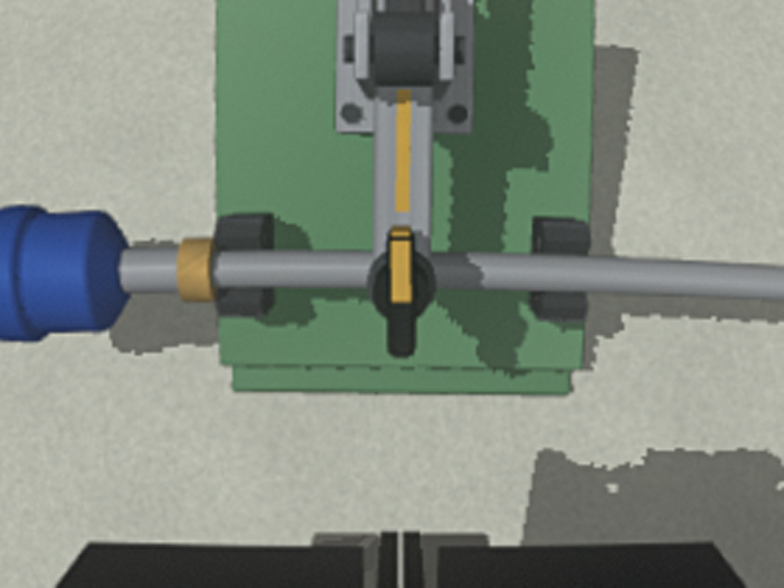

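View pics/s13c.png

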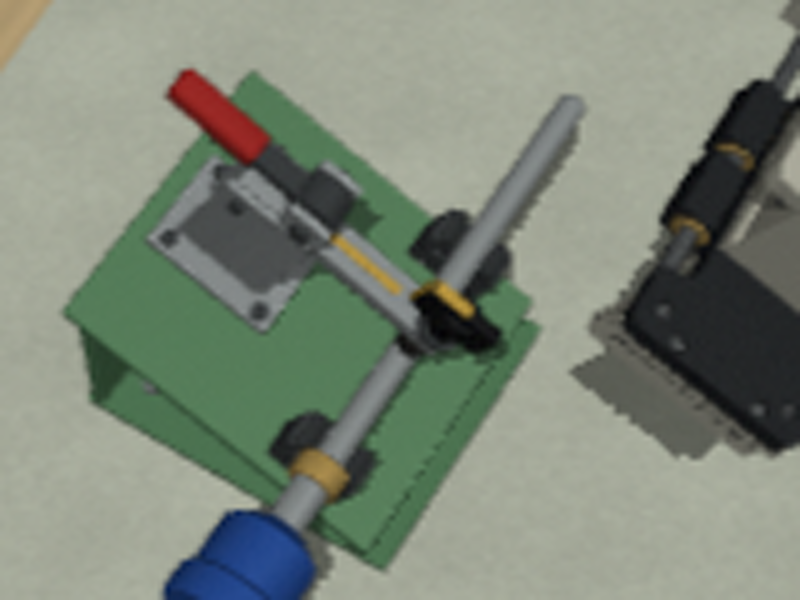

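Run:
```python
from h import *
A=np.array([.5885,.008,.082]);nut=A+.0025*EX-.0005*Y+.065*EZ
pin=nut+.086*EX-.005*EZ-.002*Y
for f in (1.2,1.3,1.4,1.5):
    d=np.sin(f)*EX+np.cos(f)*EZ
    q=proj('scene',[pin+.038*d,pin+.092*d]); print(f,((q-[220,160]+.4)*5).round(0).tolist())
print(telemetry.get_obs()['force'])
```

```text
1.2 [[269.0, 147.0], [199.0, 66.0]]
1.3 [[265.0, 148.0], [188.0, 69.0]]
1.4 [[261.0, 150.0], [179.0, 73.0]]
1.5 [[257.0, 151.0], [172.0, 78.0]]
[-1.0669567  -0.09902601  0.63333522]
```

Run:
```python
from plant import ctrl
print(ctrl.close_job())
```

```text
the job is handed in; nothing more can be done
None
```

The probe is clamped in the stand and I handed the job in at about 16 s. No verdict was reported.

- **Probe:** I pushed it by its head until the force jumped from about 2 N to 16 N. Before and after clamping, the pictures show the brass shoulder against the vee block.
- **Wing nut:** It started about 53° backed off. I gripped it and turned it clockwise until the paint lined up with the yellow line, within about 2° in the wrist picture. It was still lined up after the lever closed. The probe was already home and the lever still open at that point.
- **Lever:** I pushed it over with the closed fingers until it met a firm stop at about 19 N. In the last picture it lies along the slope, and its position fits an angle of about 1.4 to 1.5 rad (1.38 needed).
- **At hand-in:** The arm was well clear and touching nothing. I moved nothing near the bystanders, but I did not measure their final positions.

Two things I could not fully confirm:
- **Rubber foot force:** It could not be measured directly. I infer it from the nut and lever settings.
- **Nut height:** Different views disagreed by several mm on the height of the nut above the stem. I set the grasp height to allow for that, and the grip was sound.

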